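# Bolt the big sample case shut

## Robot

A 6-joint arm with a two-finger parallel gripper is mounted at the origin on the work surface. World frame = base frame: x ahead of the robot, y to its left, z up, the work surface at z = 0. Lengths are in m, angles in rad, forces in N, time in s.
With the tool pointing down it reaches from about 0.25 to 0.775 m from the base axis. Payload 4 kg.
Tool frame: the origin (TCP) lies at the very end of the fingers, on their centre line; the grasp point (between the pads) lies 19 mm behind it; x points along the fingers, y is the direction in which the jaws open and shut, and the axes are right-handed (so a half turn about x gives the same grasp; the last joint's range is limited). The gripper opens to 94 mm and grips with 3 to 60 N. Pads are 16 mm wide; open, the fingers measure 119 mm over their backs; the gripper's body (75 mm by 177 mm) begins 78 mm behind the grasp point.
Start: joints at [-1.363, 0.087, 1.371, -0, 1.684, -0.103], TCP at [0.168, -0.524, 0.206] pointing down, gripper open.
Joint ranges: [-3.1, 3.1], [-0.76, 2.03], [0.27, 2.55], [-1.08, 4.22], [0.17, 2.65], [-2.57, 2.57]. Speed limits (rad/s): [2.79, 2.79, 3.14, 3.14, 3.14, 3.14].

## Interface

Orientations are given as [roll, pitch, yaw] about the fixed x, y, z axes, in that order (R = Rz(yaw) Ry(pitch) Rx(roll)).
In Python, from bench import robot gives the robot as it stands.
- The arm moves only by the tool carry_out, never from a script. Its argument "targets" is a list of rows, each a list of 5 numbers: the closure, from 0 (fully open) to 1 (shut), then the shift along the tool's x, y, z in cm, then the turn about the tool's x in degrees. In form: [[fingers, tx, ty, tz, turn], ...]. A call has 1 to 20 rows; each row shifts and turns the commanded pose from where the row before left it, along the tool's axes as they then stand; what a row does not reach is not made up. A row lasts 1/10 s, in which the tool goes at most 50 mm and 8.59 degrees, less where a joint would pass 70% of its speed; a pose out of reach is approached as far as the arm can. A call is refused whole if a number of a shift passes 5 or a number of a turn 8.59, either way. A call with a gripper value outside its range is refused whole. The fingers move at their own pace and stop on an object; the grip force is fixed at half the most. Time passes only in rows, so rows that do not move let the fingers close. It gives the time, the measured TCP pose, the force and the opening at its end, in the units of the state.
- robot.get_obs(): the state, without advancing time (a new reading comes with each control period).
- robot.snapshot(name): name is "scene" or "top" or "wrist"; returns a dict with "image" (420x560x3 uint8, red, green, blue), "camera_matrix" (3x3 intrinsics, pixels), "distortion" ([k1, k2, p1, p2, k3] as OpenCV has them; the pictures are not rectified), "pose" (4x4, takes a point from camera to world coordinates). Camera axes: x right, y up, looking along -z (the intrinsics and any distortion apply to the point x, -y, -z); pixel columns grow to the right and rows downward; lengths in m; the calibration is good to about 2 mm. A picture is of the moment at which its call begins. There is no depth.
- robot.close_job(): hands the job in, once; it reports no verdict.
The state is a dict: "time": time; "joint_positions": joint angles; "qvel": joint speeds; "joint_torque": joint torques, N m; "tool_pos": TCP position; "ee_rot": TCP orientation; "wrist_force": force on the tool from outside, world axes, zero at the start; "wrist_torque": the same for the moment, N m; "width": finger opening in m.
Only numpy, scipy, OpenCV 4.12 (cv2) and the standard library are available. Lean on these libraries where they do the work, as an engineer would, in place of code of your own. Each camera call takes 0.05 s, during which the arm holds its last target. There are 200 camera calls.

## Task

Two grey sample cases stand on the water-testing table, each with a sliding barrel bolt on its flat top. Lock the big case: push its bolt across until the tip has gone fully through its keeper. The small case is still in use, so leave its bolt drawn back as it is.

Things in the scene. Friction and masses are not known exactly. Their poses are not given: they have to be found in the camera images.
- big_bolt (a joint): Slide of the big case's bolt (m): 0 drawn fully back, 0.057 its end stop. The tip meets the keeper's near face at 0.023, is flush with its far face at 0.043. About 3 N of friction; stays where left. A steel rod 14 mm thick, 135 mm long, level, its axis 12 mm above the case's top. Case, fixed to the table: grey, dark green lid, 240 mm along frame x, 220 along y, 120 tall.
- big_knob (a point): Centre of the top of the big case's bolt handle, an upright steel post 16 mm thick near the rod's tail, with a head 20 mm thick, 14 mm tall. 62 mm above the case's top (182 above the table). Frame: z up, the bolt shuts along -y. Guide straps on the -y side are 26 mm tall, 35 mm across and never met by the post. Above them only the post stands up.
- big_keeper (a point): Centre of the hole of the big case's keeper, a steel staple 20 mm long along the bolt, 35 mm across, 26 mm tall, on the dark grey rim strip at the case's -y end. The point lies on the rod's axis, 12 mm above the case's top; frame parallel to that of big_knob. With the bolt drawn fully back it is 158 mm, measured level, from the post's axis.
- small_knob (a point): Centre of the top of the bolt handle on the small case: the same bolt, keeper and frame as on the big one. To be left where it is. The small case is fixed to the table: 110 mm along frame x, 220 along y, 80 tall; this point is 142 mm above the table.

How it is judged:
At the end, for the whole second after the job is handed in: The big case's bolt is pushed at least 42 mm along its slide (its tip through the keeper, with up to 15 mm to spare before the end stop) and at rest; the small case's bolt handle is within 10 mm of where it started (value of joint big_bolt above 0.042 m and velocity of joint big_bolt between -0.005 and 0.005 m/s and distance of small_knob from where it was at the start of the episode below 0.01 m); the robot touches nothing.
It fails at once if the small case's bolt is moved by more than 10 mm (distance of small_knob from where it was at the start of the episode above 0.01 m).
It also fails if it takes over 32 s, if anything falls off the work surface, if the arm or the gripper's body presses on something with over 40 N, if the wrist force passes 120 N, or if a joint passes its speed limit or range.

## Working session

There is one attempt and no reset: what is moved stays moved. The work goes in short steps, Python scripts to look and compute and a tool call to move; the robot and the scene stay as the last step left them, time stands still between calls to the robot, and variables do not carry over. Pictures are saved under pics/ and viewed, about 8 in all and at most 12, crops included, and the job is handed in when it is done.

Besides the shell and the picture viewer there is one more tool, called after ">>>" as name([rows], argument=value, ...), one row to a line, values as JSON. carry_out: Moves the arm, as the interface text tells. Its arguments: {"type":"object","properties":{"targets":{"type":"array","items":{"type":"array","items":{"type":"number"}}}},"required":["targets"]}

```bash
mkdir -p pics; cat > h.py <<'E'
import numpy as np,cv2,json
from bench import robot
def snap(n,f):
    s=robot.snapshot(n); cv2.imwrite('pics/%s.png'%f,s['image'][:,:,::-1])
    np.savez('pics/%s.npz'%f,K=s['camera_matrix'],D=s['distortion'],P=s['pose']); return s
def ray(f,uv):
    d=np.load('pics/%s.npz'%f); n=cv2.undistortPoints(np.array([[uv]],float),d['K'],d['D'])[0,0]
    v=d['P'][:3,:3]@np.array([n[0],-n[1],-1]); return d['P'][:3,3],v
def atz(f,uv,z):
    o,v=ray(f,uv); return o+v*(z-o[2])/v[2]
def tri(obs):
    A=np.zeros((3,3));b=np.zeros(3)
    for f,uv in obs:
        o,v=ray(f,uv);v=v/np.linalg.norm(v);M=np.eye(3)-np.outer(v,v);A+=M;b+=M@o
    return np.linalg.solve(A,b)
E
python3 - <<'E'
from h import *
a=snap('scene','s1')['image'];b=snap('top','t1')['image']
print(robot.get_obs())
E
```

```text
{'time': 0.1, 'joint_positions': array([-1.36312168e+00,  8.78592388e-02,  1.37208178e+00, -2.15333862e-05,
        1.68359941e+00, -1.03109361e-01]), 'qvel': array([-0.00020888, -0.00248012, -0.00401262, -0.00052164, -0.00124674,
       -0.00028012]), 'joint_torque': array([ 2.70323646e-03, -3.41252589e+01, -3.03301084e+01,  7.20254774e-02,
        3.05213663e-02, -9.75736612e-05]), 'tool_pos': array([ 0.16807469, -0.52317449,  0.204444  ]), 'ee_rot': array([-1.6629186 ,  1.56884844,  1.78945566]), 'wrist_force': array([ 0.57945438, -0.3226004 , -0.94861507]), 'wrist_torque': array([-0.02632814, -0.00187207, -0.04180869]), 'width': 0.0941259210547475}
```

View pics/s1.png

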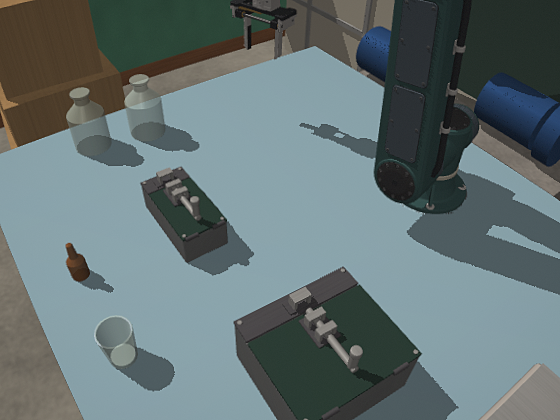

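View pics/t1.png

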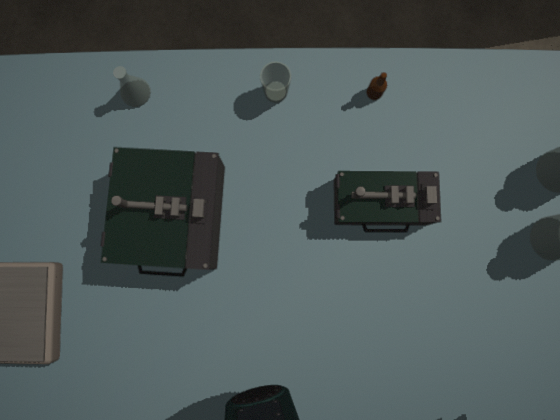

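The scene view shows the big case at lower right, with its knob top near (356,350) and keeper near (300,297). In the top view the big knob is at (117,201) and its keeper at (198,208). The small case's knob is at (361,191).

```bash
python3 - <<'E'
from h import *
np.set_printoptions(precision=4,suppress=True)
print('knob top@z',atz('t1',(116.5,201),.182),'tri',tri([('t1',(116.5,201)),('s1',(356,349))]))
print('keeper top @.146',atz('t1',(198.5,208),.146), tri([('t1',(198.5,208)),('s1',(299,296))]))
print('small',atz('t1',(361,191),.142))
for p in [(116,150),(217,155),(207,266),(104,259)]: print('corner',atz('t1',p,.12))
for p in [(276,80),(376,85),(135,90)]: print('other',atz('t1',p,.05))
for n in('s1','t1'):
  im=cv2.imread(f'pics/{n}.png')
  c=im[310:390,310:400] if n=='s1' else im[180:230,90:210]
  cv2.imwrite(f'pics/{n}c.png',cv2.resize(c,None,fx=6,fy=6,interpolation=cv2.INTER_CUBIC))
E
```

```text
knob top@z [0.571 0.307 0.182] tri [0.5723 0.3076 0.1784]
keeper top @.146 [0.5607 0.1566 0.146 ] [0.5629 0.1573 0.1371]
small [ 0.5917 -0.1657  0.142 ]
corner [0.688  0.3358 0.12  ]
corner [0.6741 0.1247 0.12  ]
corner [0.4473 0.1431 0.12  ]
corner [0.4628 0.3517 0.12  ]
other [0.8675 0.0014 0.05  ]
other [ 0.8541 -0.2281  0.05  ]
other [0.8486 0.325  0.05  ]
```

View pics/t1c.png

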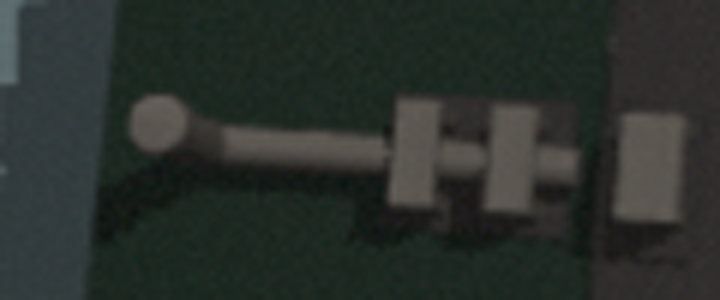

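In the crop, the knob's head centre is at (116.5,200.7) and the keeper's top centre at (198.3,207.8). The tip stops about 5 px short of the keeper. The knob–keeper distance comes out near 151 mm rather than 158, so the bolt may already be slightly advanced, or it's measuring error. I'll push from behind with the fingers shut.

```bash
cat >> h.py <<'E'
from scipy.spatial.transform import Rotation as Ro
np.set_printoptions(precision=4,suppress=True)
def R(): return Ro.from_euler('xyz',robot.get_obs()['ee_rot']).as_matrix()
d=np.array([-.067,-.998,0])
E
python3 - <<'E'
from h import *
M=R();print(M)
dt=M.T@d;print('d in tool',dt,'angle from tool y about x deg',np.degrees(np.arctan2(dt[2],dt[1])))
k=np.array([.572,.307,.26]); g=k-d*.055
print('goal',g,'tool delta cm',100*M.T@(g-robot.get_obs()['tool_pos']))
E
```

```text
[[-0.0004  0.3058 -0.9521]
 [ 0.0019 -0.9521 -0.3058]
 [-1.     -0.0019 -0.0002]]
d in tool [-0.0019  0.9297  0.369 ] angle from tool y about x deg 21.64725081617719
goal [0.5757 0.3619 0.26  ] tool delta cm [ -5.4045 -71.8123 -65.8749]
```

>>> carry_out([
  [1,-0.8,0,0,-8.5],
  [1,-0.8,0,0,-8.5],
  [1,-0.8,0,0,-8.5],
  [1,-0.8,0,0,-8.5],
  [1,-0.8,0,0,-8.5],
  [1,-0.8,0,0,-8.5],
  [1,-0.8,0,0,-8.5],
  [1,0,0,0,-8.5],
  [1,0,0,0,0],
  [1,0,0,0,0],
])

```text
time: 1.1
tool_pos: [0.1682, -0.5234, 0.2609]
ee_rot: [-2.896, 1.57, 1.74]
wrist_force: [-0.5, -0.0, -0.2]
width: 0.0171
```

```bash
python3 - <<'E'
from h import *
M=R();o=robot.get_obs();print(M,o['tool_pos'],o['joint_positions'],o['width'],o['wrist_force'])
dt=M.T@d;print('d in tool',dt)
k=np.array([.572,.307,.26]); g=k-d*.055
print('goal',g,'tool delta cm',100*M.T@(g-o['tool_pos']))
E
```

```text
[[-0.0002  0.9971 -0.0762]
 [ 0.0011 -0.0762 -0.9971]
 [-1.     -0.0003 -0.0011]] [ 0.1682 -0.5234  0.2609] [-1.3631  0.0837  1.2658  0.      1.7932 -1.2868] 0.0171310482020791 [-0.4546 -0.0484 -0.1899]
d in tool [-0.0011  0.0092  1.0002]
goal [0.5757 0.3619 0.26  ] tool delta cm [  0.1765  33.8906 -91.378 ]
```

>>> carry_out([
  [1,0,1.5,-4,0],
  [1,0,1.5,-4,0],
  [1,0,1.5,-4,0],
  [1,0,1.5,-4,0],
  [1,0,1.5,-4,0],
  [1,0,1.5,-4,0],
  [1,0,1.5,-4,0],
  [1,0,1.5,-4,0],
  [1,0,1.5,-4,0],
  [1,0,1.5,-4,0],
  [1,0,1.5,-4,0],
  [1,0,1.5,-4,0],
  [1,0,1.5,-4,0],
  [1,0,1.5,-4,0],
  [1,0,1.5,-4,0],
  [1,0,1.5,-4,0],
  [1,0,1.5,-4,0],
  [1,0,1.5,-4,0],
  [1,0,1.5,-4,0],
  [1,0,1.5,-4,0],
])

```text
time: 3.1
tool_pos: [0.5261, 0.254, 0.2608]
ee_rot: [-0.845, 1.57, -2.492]
wrist_force: [0.2, -0.3, -0.3]
width: 0.0006
```

```bash
python3 - <<'E'
from h import *
M=R();o=robot.get_obs();print(M,o['tool_pos'],o['joint_positions'],o['width'],o['wrist_force'])
g=np.array([.572,.307,.26])-d*.055
print('goal',g,'tool delta cm',100*M.T@(g-o['tool_pos']))
E
```

```text
[[-0.0008  0.9971 -0.0755]
 [-0.0006 -0.0755 -0.9971]
 [-1.     -0.0007  0.0006]] [0.5261 0.254  0.2608] [ 0.3529  0.1615  1.1797 -0.0003  1.8013  0.4284] 0.000592903329679578 [ 0.1564 -0.3163 -0.276 ]
goal [0.5757 0.3619 0.26  ] tool delta cm [  0.0677   4.1257 -11.1337]
```

>>> carry_out([
  [1,0,1.4,-3.7,0],
  [1,0,1.4,-3.7,0],
  [1,0,1.3,-3.7,0],
  [1,0,0,0,0],
  [1,0,0,0,0],
])

```text
time: 3.6
tool_pos: [0.5746, 0.3602, 0.2594]
ee_rot: [-0.858, 1.567, -2.502]
wrist_force: [0.4, 0.0, -0.1]
width: 0.0006
```

```bash
python3 - <<'E'
from h import *
snap('wrist','w1'); snap('top','t2')
M=R();o=robot.get_obs();print(o['tool_pos'],o['joint_positions'],o['wrist_force'])
P=np.load('pics/w1.npz')['P'];print(P)
E
```

```text
[0.5747 0.359  0.2617] [ 0.475   0.3818  0.9056 -0.0006  1.8545  0.5498] [ 0.0229 -0.0694  0.4469]
[[ 0.9972  0.0703  0.0245  0.5818]
 [-0.0744  0.9539  0.2906  0.4449]
 [-0.0029 -0.2916  0.9565  0.4384]
 [ 0.      0.      0.      1.    ]]
```

View pics/w1.png

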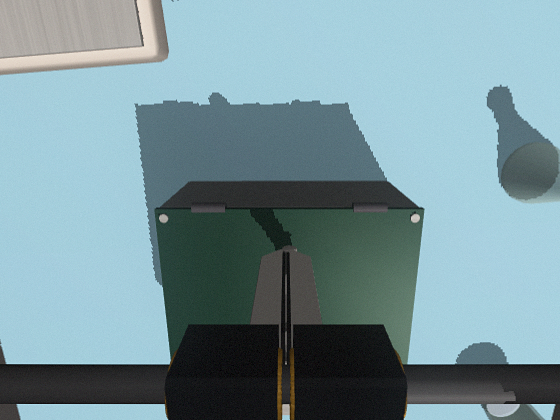

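The wrist view shows the fingers over the rear of the lid. The fingertips are near (287,255), centred between the lid screws at (163,218) and (415,218), and they hide the knob, so lateral alignment is good. Next I descend and approach.

>>> carry_out([
  [1,2.8,0,0,0],
  [1,2.8,0,0,0],
  [1,2.8,0,0,0],
  [1,2.6,0,0,0],
  [1,0,0,0,0],
  [1,0,0,1,0],
  [1,0,0,1,0],
  [1,0,0,0.5,0],
  [1,0,0,0,0],
  [1,0,0,0,0],
])

```text
time: 4.7
tool_pos: [0.5735, 0.3349, 0.1526]
ee_rot: [2.133, 1.569, 0.488]
wrist_force: [0.6, 0.1, -0.1]
width: 0.0004
```

>>> carry_out([
  [1,0,0,0.3,0],
  [1,0,0,0.3,0],
  [1,0,0,0.3,0],
  [1,0,0,0.3,0],
  [1,0,0,0,0],
])

```text
time: 5.2
tool_pos: [0.5721, 0.3234, 0.1513]
ee_rot: [-3.012, 1.57, 1.627]
wrist_force: [1.0, 2.8, -0.7]
width: 0.0005
```

```bash
python3 - <<'E'
from h import *
snap('scene','s3');o=robot.get_obs();print(o['tool_pos'],o['wrist_force'])
im=cv2.imread('pics/s3.png')[230:410,240:440];cv2.imwrite('pics/s3c.png',cv2.resize(im,None,fx=3,fy=3,interpolation=cv2.INTER_CUBIC))
E
```

```text
[0.5721 0.3234 0.1513] [ 0.1918  2.6011 -0.8096]
```

View pics/s3c.png

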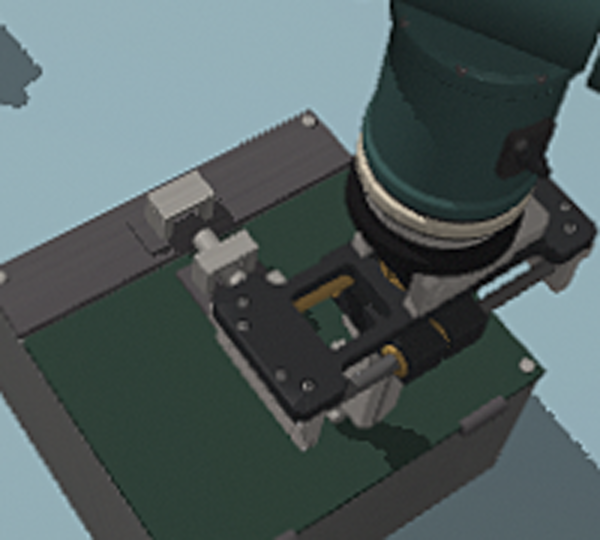

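The crop shows the fingers behind the post and the rod tip still short of the keeper. The 2.7 N reading says contact, at the predicted place. Now I push.

>>> carry_out([
  [1,0,0,0.5,0],
  [1,0,0,0.5,0],
  [1,0,0,0.5,0],
  [1,0,0,0.5,0],
  [1,0,0,0.5,0],
  [1,0,0,0.5,0],
  [1,0,0,0.5,0],
  [1,0,0,0.3,0],
  [1,0,0,0,0],
])

```text
time: 6.15
tool_pos: [0.5693, 0.2841, 0.1514]
ee_rot: [-0.29, 1.569, -1.935]
wrist_force: [0.0, 0.9, -1.1]
width: 0.0004
```

```bash
python3 - <<'E'
from h import *
snap('scene','s4');o=robot.get_obs();print(o['tool_pos'],o['wrist_force'])
im=cv2.imread('pics/s4.png')[230:410,240:440];cv2.imwrite('pics/s4c.png',cv2.resize(im,None,fx=3,fy=3,interpolation=cv2.INTER_CUBIC))
E
```

```text
[0.5693 0.2841 0.1515] [-0.0489  0.9584 -0.3331]
```

View pics/s4c.png

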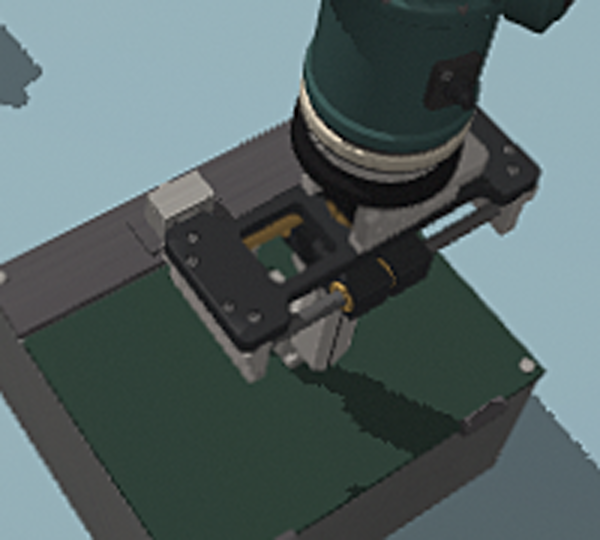

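The tip is now hidden by the gripper. The slide estimate is about 48 mm, or 40 mm if the bolt started fully back. Another 5 mm clears 42 mm either way. Then I back off and look.

>>> carry_out([
  [1,0,0,0.25,0],
  [1,0,0,0.25,0],
  [1,0,0,0,0],
  [1,0,0,0,0],
])

```text
time: 6.6
tool_pos: [0.569, 0.28, 0.1516]
ee_rot: [0.331, 1.57, -1.313]
wrist_force: [0.1, 1.7, -0.2]
width: 0.0004
```

>>> carry_out([
  [1,0,0,-0.5,0],
  [1,0,0,-1.5,0],
  [1,0,0,-3,0],
  [1,0,0,-3,0],
  [1,-2,0,0,0],
  [1,-4,0,0,0],
  [1,-4,0,-2,0],
  [1,-3,0,-4,0],
  [1,0,0,0,0],
  [1,0,0,0,0],
])

```text
time: 7.6
tool_pos: [0.5793, 0.4212, 0.2814]
ee_rot: [1.263, 1.57, -0.38]
wrist_force: [0.2, -1.0, -0.5]
width: 0.0007
```

```bash
python3 - <<'E'
from h import *
snap('scene','s5');snap('top','t5');o=robot.get_obs();print(o['tool_pos'],o['wrist_force'])
a=cv2.imread('pics/s5.png')[260:400,240:440];b=cv2.imread('pics/t5.png')[170:240,90:240]
a=cv2.resize(a,(400,280),interpolation=cv2.INTER_CUBIC);b=cv2.resize(b,(600,280),interpolation=cv2.INTER_CUBIC)
cv2.imwrite('pics/c5.png',np.vstack([cv2.copyMakeBorder(a,0,0,0,200,0),b]))
E
```

```text
[0.5788 0.4192 0.2792] [-0.1513 -0.1142  0.1114]
```

View pics/c5.png

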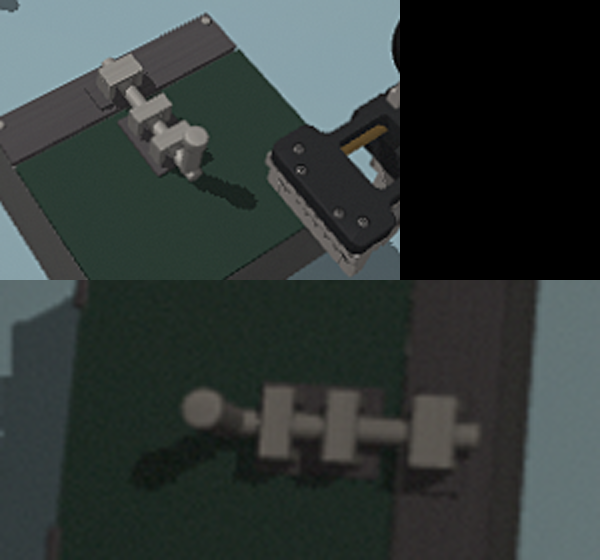

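The rod now runs through the keeper and its tip sticks out past the far face: it ends at x≈478 in the lower crop, with the far face at x≈456. The knob head is at (203,408), i.e. (140.8,202) in the top image. The gripper is clear. I'll run a numeric check on both knobs and then hand in.

```bash
python3 - <<'E'
from h import *
k=atz('t5',(140.8,202),.182);e=atz('t1',(198.3,207.8),.146)
D=np.linalg.norm((k-e)[:2]);print('knob-keeper',D,'slide',.158-D)
print('tip past far face',atz('t5',(90+478/4,170+155/4),.132)-atz('t5',(90+456/4,170+152/4),.146))
a,b=[cv2.imread(f'pics/{n}.png')[160:235,330:445].astype(int) for n in('t1','t5')]
print('small case diff',abs(a-b).mean(),abs(a-b).max())
if .158-D>.044 and abs(a-b).mean()<6: print(robot.close_job())
E
```

```text
knob-keeper 0.10339662878083423 slide 0.05460337121916577
tip past far face [ 0.0003 -0.0087 -0.014 ]
small case diff 1.5443091787439613 13
the job is handed in; nothing more can be done
None
```

The big case is locked. I pushed its bolt about 4 cm with the closed fingers behind the post, then backed off and lifted clear before handing the job in at about 8 s. No verdict was reported.

**Big bolt:** From the last top image, the knob-to-keeper distance is about 103 mm, a slide of about 55 mm. The tip measures about 9 mm past the keeper's far face, a slide of about 52 mm. The two differ by 3 mm, but both are well above 42 mm and short of the 57 mm end stop.

**Starting position:** The first image put the knob 151 mm from the keeper, not the 158 mm given for a fully drawn-back bolt. The bolt may have started slightly advanced, or it may be partly measuring error.

**Small case:** The top images before and after show no change beyond image noise, and the arm never went near it.

**Forces:** Wrist readings stayed below about 3 N, and the gripper touched nothing at the end.

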